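# Lift the steamer basket out of the pot and hold it level

## Task

Take the lid off the pot by its knob and lay it, knob up and without dropping it, on the middle of the chopping board. Then take the steamer basket by its handle and lift it, with the garlic and the lime still in it, straight up out of the pot until all of it is a few centimetres clear above the rim, and finish holding it there, steady and level over the pot: do not put it down or let go. Leave the pot where it stands and do not disturb the mug, the spice jar or the tub behind.

Things in the scene. Friction and masses are not known exactly. Their poses are not given: they have to be found in the camera images.
- pot: low round steel stew pot, loose, 0.9 kg, 176 mm outside diameter, 170 mm inside, rim 100 mm high, inner floor 5 mm above its underside; two loop handles at its +y and -y sides reach 120 mm from the axis, 81 mm up. Origin: centre of its underside; z up. It stands on a flat grey drying mat, top 8 mm above the work surface, left or right of the chopping board
- lid: domed steel lid lying loose on the pot, 184 mm across, 63 mm high in all, about 0.2 kg. Origin: centre of its underside (the bottom edge of a skirt, 158 mm across, that hangs 5 mm down into the pot); z up. A flange 5 to 8 mm above the origin rests on the pot's rim; the dome's flat top is 31 mm above the origin; set down, the lid stands on its skirt
- lid_knob (a point): middle of the lid's black round knob (34 mm diameter, 20 mm high), 55 mm above the lid's origin on its axis; the knob reaches from 43 to 63 mm above the origin and from its middle to the dome below it are 24 mm
- basket: round perforated steel steamer basket, 152 mm diameter, 0.2 to 0.4 kg, standing on three short feet in the pot (origin 5 mm above the pot's), hidden by the lid at first. Origin: centre under its feet, its lowest point; z up. Inside floor 11 mm up, rim 42 mm, bail handle in its y-z plane up to 110 mm (15 mm above the pot's rim). 9 mm play in the pot all round
- basket_grip (a point): middle of the basket's handle, 103 mm above the basket's origin: a straight steel bar, 12 mm wide (basket x), 64 mm long (basket y), 14 mm high, level, on top of the bail; grasp it at its middle across its width. Below the bar is free space for 25 mm, then the garlic and the lime either side
- garlic: loose garlic bulb, 60 x 57 x 58 mm, in the basket on its -x side of the handle. Origin: centre of its underside
- lime: loose green lime, 52 x 45 x 45 mm, in the basket on its +x side of the handle. Origin: centre of its underside
- board: yellow chopping board lying flat on the drying mat, 170 (x) x 260 (y) x 10 mm, its long side pointing roughly away from the robot. Origin: centre of its underside; the lid, wider than the board is, may stand out over its sides
- mug: white mug, 92 x 127 x 95 mm, behind the work, a bystander. Origin: centre of its underside
- spice_jar: spice jar with a green cap, 46 mm diameter, 106 mm high, behind the work, a bystander. Origin: centre of its underside
- tub: open round plastic tub, 118 mm diameter, 52 mm high, behind the work, a bystander. Origin: centre of its underside

How it is judged:
On the way:
1. the lid lies flat, knob up, on the chopping board and has been let go, while the basket is still down in the pot (height (world z) of lid between 0.013 and 0.028 m and angle between lid's own z axis and vertical below 0.08 rad and x of lid in the frame of board between -0.065 and 0.065 m and y of lid in the frame of board between -0.11 and 0.11 m and contact force between lid and board above 0.5 N and contact force between lid and the arm below 0.1 N and contact force between lid and the fingers below 0.1 N and linear speed of lid below 0.03 m/s and z of basket in the frame of pot below 0.03 m), for 0.2 s.
At the end, for the whole second after the job is handed in: lid at rest on the board, knob up, centre within 65 mm across, 110 mm along; basket held by the fingers, feet 15 mm or more above the rim (under 300 mm up), within 60 mm of the pot axis, tilt under 0.12 rad, still; garlic and lime in it, not touched by fingers; pot within 40 mm of its start (height (world z) of lid between 0.013 and 0.028 m and angle between lid's own z axis and vertical below 0.08 rad and x of lid in the frame of board between -0.065 and 0.065 m and y of lid in the frame of board between -0.11 and 0.11 m and contact force between lid and board above 0.5 N and contact force between lid and the arm below 0.1 N and contact force between lid and the fingers below 0.1 N and linear speed of each of lid, basket below 0.03 m/s and horizontal distance between each of garlic, lime and basket below 0.08 m and z of garlic in the frame of basket between 0 and 0.075 m and z of lime in the frame of basket between 0 and 0.075 m and z of basket in the frame of pot above 0.115 m and height (world z) of basket below 0.3 m and horizontal distance between basket and pot below 0.06 m and angle between basket's own z axis and vertical below 0.12 rad and angular speed of basket below 0.2 rad/s and contact force between basket and the fingers above 1 N and contact force between basket and pot below 0.05 N and contact force between each of garlic, lime and the fingers below 0.05 N and distance of pot from where it was at the start of the episode below 0.04 m and angle between pot's own z axis and vertical below 0.05 rad); the arm keeps its last pose, push and grip.
It fails at once if the lid is dropped (falls freely more than about 2 cm) (contact force between lid and the fingers below 0.05 N and linear speed of lid above 0.63 m/s).
It fails at once if the basket is tipped more than 0.4 rad (angle between basket's own z axis and vertical above 0.4 rad).
It fails at once if the pot is shifted more than 60 mm or tipped (distance of pot from where it was at the start of the episode above 0.06 m or angle between pot's own z axis and vertical above 0.3 rad).
It fails at once if the mug, the spice jar or the tub is disturbed (moved more than 30 mm) (distance of any of mug, spice_jar, tub from where it was at the start of the episode above 0.03 m).
It also fails if it takes over 61 s, if anything falls off the work surface, if the arm or the gripper's body presses on something with over 40 N, if the wrist force passes 120 N, or if a joint passes its speed limit or range.

## Robot

A 6-joint arm with a two-finger parallel gripper is mounted at the origin on a cart in front of the work surface, level with it; the furniture and walls round the work are solid. World frame = base frame: x ahead of the robot, y to its left, z up, the work surface at z = 0. Lengths are in m, angles in rad, forces in N, time in s.
With the tool pointing down it reaches from about 0.375 to 0.9 m from the base axis. Payload 3.1 kg.
Tool frame: the origin (TCP) lies between the finger pads; the fingertips stand 25 mm ahead of it and the grasp point (between the pads) lies 6 mm ahead of it; y points along the fingers, x is the direction in which the jaws open and shut, and the axes are right-handed (so a half turn about y gives the same grasp; the last joint's range is limited). The gripper opens to 87 mm and grips with 3 to 60 N. Pads are 19 mm wide; open, the fingers measure 117 mm over their backs; the gripper's body (75 mm by 190 mm) begins 51 mm behind the grasp point.
Start: joints at [-1.514, 0.527, 1.433, -0, 1.181, -0.178], TCP at [0.145, -0.608, 0.248] pointing down, gripper open.
Joint ranges: [-3.08, 3.08], [-0.75, 2.2], [0.22, 2.44], [-1.43, 4.57], [0, 2.65], [-2.85, 2.85]. Speed limits (rad/s): [2.79, 2.79, 3.14, 3.14, 3.14, 3.14].

## Interface

Orientations are given as a unit quaternion [x, y, z, w].
In Python, from rig import robot gives the robot as it stands.
- The arm moves only by the tool carry_out, never from a script. Its argument "moves" is a list of rows, each a list of 7 numbers: the opening, from 0 (shut) to 1 (fully open), then the shift along the tool's x, y, z in cm, then the turn, a rotation vector about the tool's x, y, z in rad. In form: [[grip, x, y, z, rx, ry, rz], ...]. A call has 1 to 20 rows; each row is the pose to reach, as a shift and turn from the pose commanded when the call began, along the tool's axes at that moment; what a row does not reach only later rows make up. A row lasts 1/10 s, in which the tool goes at most 50 mm and 8.59 degrees, less where a joint would pass 70% of its speed; a pose out of reach is approached as far as the arm can. A call with a gripper value outside its range is refused whole. The fingers move at their own pace and stop on an object; "force" is the grip in N (left out, the last holds). Time passes only in rows, so rows that repeat a pose let the fingers close. It gives the time, the measured TCP pose, the force and the opening at its end, in the units of the state.
- robot.get_obs(): the state, without advancing time (a new reading comes with each control period).
- robot.camera(name): name is "scene" or "top" or "wrist"; returns the picture (400x640x3 uint8, red, green, blue); there is no depth.
- robot.camera_params(name): a dict with "fx", "fy", "cx", "cy" (pixels), "extrinsics" (4x4, takes a point from camera to world coordinates); the wrist camera has in their place "mount" (4x4, takes a point from camera to tool coordinates, whose origin is the TCP and whose axes are the tool frame's). Camera axes: x right, y down, z forward; pixel columns grow to the right and rows downward; lengths in m; the calibration is good to about 2 mm. A picture is of the moment at which its call begins: read the wrist's pose just before it. camera_params takes no time and is no camera call.
- robot.hand_in(): hands the job in, once; it reports no verdict.
The state is a dict: "time": time; "q": joint angles; "joint_velocities": joint speeds; "joint_torque": joint torques, N m; "position": TCP position; "tool_rot": TCP orientation; "ft_force": force on the tool from outside, world axes, zero at the start; "moment": the same for the moment, N m; "grip_width": finger opening in m.
Only numpy, scipy, OpenCV 4.12 (cv2) and the standard library are available. Lean on these libraries where they do the work, as an engineer would, in place of code of your own. Each camera call takes 0.05 s, during which the arm holds its last target.

## Working session

There is one attempt and no reset: what is moved stays moved. The work goes in short steps, Python scripts to look and compute and a tool call to move; the robot and the scene stay as the last step left them, time stands still between calls to the robot, and variables do not carry over. Pictures are saved under pics/ and viewed, and the job is handed in when it is done.

Besides the shell and the picture viewer there is one more tool, called after ">>>" as name([rows], argument=value, ...), one row to a line, values as JSON. carry_out: Moves the arm, as the interface text tells. Its arguments: {"type":"object","properties":{"moves":{"type":"array"},"force":{"type":"number"}},"required":["moves"]}

```bash
ls; mkdir -p pics; python3 - <<'E'
from rig import robot
import cv2,numpy as np
o=robot.get_obs(); print(o)
for n in ["scene","top"]:
    im=robot.camera(n); cv2.imwrite(f"pics/{n}0.png",im[...,::-1]); p=robot.camera_params(n); print(n,p)
print(robot.camera_params("wrist"))
E
```

```text
pics
{'time': 0.0, 'q': array([-1.51448979e+00,  5.28469259e-01,  1.43392130e+00, -1.25359308e-05,
        1.18140679e+00, -1.78524469e-01]), 'joint_velocities': array([ 0.00167343,  0.00039231,  0.00111205, -0.00027767, -0.00134265,
       -0.00093797]), 'joint_torque': array([ 9.44653148e-04, -4.40040135e+01, -1.76589936e+01,  6.32041739e-02,
        5.81121398e-02, -1.68198890e-04]), 'position': array([ 0.14539503, -0.60713948,  0.24656365]), 'tool_rot': array([-0.55454993,  0.43850237, -0.43746326,  0.55571211]), 'ft_force': array([-0.44781136,  0.08753025,  0.19902868]), 'moment': array([0.02807122, 0.04210776, 0.01786769]), 'grip_width': 0.08693527561945225}
scene {'fx': 380.7600368740562, 'fy': 380.7600368740562, 'cx': 322.6793184469465, 'cy': 197.1769184130148, 'extrinsics': array([[ 0.99372018,  0.06557235, -0.09066678,  0.71942303],
       [ 0.11143834, -0.6530015 ,  0.74911317, -0.67710507],
       [-0.01008443, -0.75451263, -0.65620805,  0.75932204],
       [ 0.        ,  0.        ,  0.        ,  1.        ]])}
top {'fx': 364.95812681301356, 'fy': 364.95812681301356, 'cx': 312.04239033794175, 'cy': 191.2218146816996, 'extrinsics': array([[-0.02228846, -0.98914788,  0.14522292,  0.48928676],
       [-0.99959334,  0.02463297,  0.01436587,  0.0247672 ],
       [-0.01778724, -0.14484367, -0.98929466,  1.04799049],
       [ 0.        ,  0.        ,  0.        ,  1.        ]])}
{'fx': 303.95180473686025, 'fy': 303.95180473686025, 'cx': 320.2635155070448, 'cy': 199.40740956967824, 'mount': array([[ 9.99999723e-01,  4.57417113e-04,  5.87884430e-04,
        -2.39825036e-04],
       [-4.23432944e-04, -3.00230376e-01,  9.53866627e-01,
        -1.35646365e-01],
       [ 6.12815683e-04, -9.53866611e-01, -3.00230099e-01,
         8.35450252e-02],
       [ 0.00000000e+00,  0.00000000e+00,  0.00000000e+00,
         1.00000000e+00]])}
```

View pics/scene0.png

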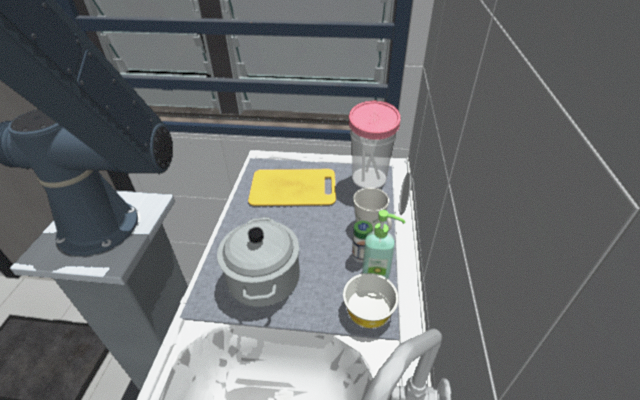

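View pics/top0.png

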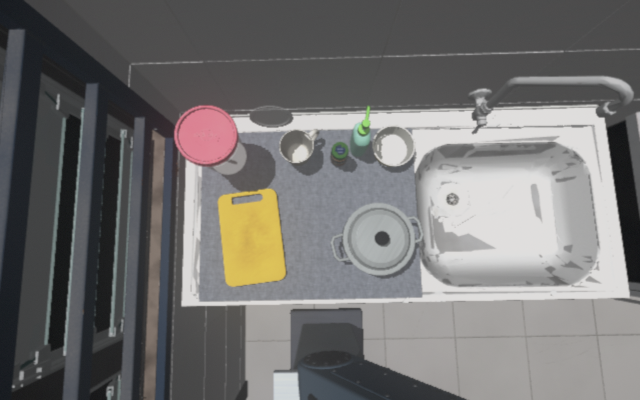

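```bash
python3 -c "
from scipy.spatial.transform import Rotation as R
print(R.from_quat([-0.55454993,  0.43850237, -0.43746326,  0.55571211]).as_matrix().round(4))"
```

```text
[[ 2.327e-01 -1.000e-04  9.726e-01]
 [-9.726e-01  2.200e-03  2.327e-01]
 [-2.200e-03 -1.000e+00  4.000e-04]]
```

Top view: lid knob is about (382,238), board about (252,237), pot handles about (338,248) and (418,230); mug (297,147), jar (340,152) and tub (393,147) stand behind. Scene view: knob about (256,235). Next I measure these by ray.

```bash
cat > h.py <<'E'
import cv2,numpy as np
from rig import robot
from scipy.spatial.transform import Rotation as R
def ray(P,E,u,v):
    d=E[:3,:3]@np.array([(u-P['cx'])/P['fx'],(v-P['cy'])/P['fy'],1.]); return E[:3,3],d/np.linalg.norm(d)
def plane(P,E,u,v,z):
    o,d=ray(P,E,u,v); return o+d*(z-o[2])/d[2]
def tri(r1,r2):
    A=[];b=[]
    M=np.zeros((3,3));v=np.zeros(3)
    for o,d in (r1,r2):
        Q=np.eye(3)-np.outer(d,d);M+=Q;v+=Q@o
    x=np.linalg.solve(M,v)
    gap=[np.linalg.norm((np.eye(3)-np.outer(d,d))@(x-o)) for o,d in (r1,r2)]
    return x,gap
def proj(P,E,X):
    c=E[:3,:3].T@(np.asarray(X)-E[:3,3]); return P['fx']*c[0]/c[2]+P['cx'],P['fy']*c[1]/c[2]+P['cy']
def toolE(o,P):
    T=np.eye(4);T[:3,:3]=R.from_quat(o['tool_rot']).as_matrix();T[:3,3]=o['position'];return T@P['mount']
E
python3 - <<'E'
from h import *
im=cv2.imread('pics/top0.png');P=robot.camera_params('top');E=P['extrinsics']
sc=cv2.imread('pics/scene0.png');S=robot.camera_params('scene');SE=S['extrinsics']
# board
for n,i,p in(('top',im,P),('scene',sc,S)):
    h=cv2.cvtColor(i,cv2.COLOR_BGR2HSV)
    m=cv2.inRange(h,(18,140,80),(32,255,255))
    c=max(cv2.findContours(m,0,2)[0],key=cv2.contourArea)
    w=np.array([plane(p,p['extrinsics'],u,v,0.018)[:2] for u,v in c[:,0]],np.float32)
    print(n,'board',cv2.minAreaRect(w))
def knob(i,box):
    x0,y0,x1,y1=box; g=cv2.cvtColor(i[y0:y1,x0:x1],cv2.COLOR_BGR2GRAY)
    m=(g<50).astype(np.uint8); c=max(cv2.findContours(m,0,2)[0],key=cv2.contourArea)
    print(cv2.contourArea(c),cv2.boundingRect(c)); M=cv2.moments(c);return x0+M['m10']/M['m00'],y0+M['m01']/M['m00']
a=knob(im,(360,218,404,260)); b=knob(sc,(240,220,275,252));print(a,b)
X,g=tri(ray(P,E,*a),ray(S,SE,*b));print('knob tri',X,g,'exp z',.008+.095+.055, plane(P,E,*a,.163),plane(S,SE,*b,.158))
cv2.imwrite('pics/c.png',np.hstack([cv2.resize(im[190:290,320:440],(480,400),interpolation=2),cv2.resize(sc[205:310,205:310],(320,400),interpolation=2)]))
# bystanders rough
for n,u,v,z in(('mug',297,147,.1),('jar',340,152,.11),('tub',393,147,.06)): print(n,plane(P,E,u,v,z))
E
```

```text
top board ((0.5167072415351868, 0.21404963731765747), (0.2557690143585205, 0.16561783850193024), 6.402927875518799)
scene board ((0.520948588848114, 0.2104358673095703), (0.25572434067726135, 0.16927266120910645), 6.387998580932617)Traceback (most recent call last):
  File "<stdin>", line 15, in <module>
  File "<stdin>", line 13, in knob
ValueError: max() iterable argument is empty
```

```bash
python3 - <<'E'
from h import *
im=cv2.imread('pics/top0.png');P=robot.camera_params('top');E=P['extrinsics']
sc=cv2.imread('pics/scene0.png');S=robot.camera_params('scene');SE=S['extrinsics']
def knob(i,box):
    x0,y0,x1,y1=box; g=cv2.cvtColor(i[y0:y1,x0:x1],cv2.COLOR_BGR2GRAY);print(g.min(),np.median(g))
    m=(g<(g.min()+np.median(g))/2).astype(np.uint8); c=max(cv2.findContours(m,0,2)[0],key=cv2.contourArea)
    x,y,w,h=cv2.boundingRect(c);print(cv2.contourArea(c),(x+x0,y+y0,w,h)); M=cv2.moments(c);return x0+M['m10']/M['m00'],y0+M['m01']/M['m00']
a=knob(im,(366,222,398,254)); b=knob(sc,(240,222,275,250));print(a,b)
X,g=tri(ray(P,E,*a),ray(S,SE,*b));print('knob tri',X,g,'exp z',.008+.095+.055, plane(P,E,*a,.163),plane(S,SE,*b,.158))
cv2.imwrite('pics/c.png',np.hstack([cv2.resize(im[190:290,320:440],(480,400),interpolation=2),cv2.resize(sc[205:310,205:310],(320,400),interpolation=2)]))
for n,u,v,z in(('mug',297,147,.1),('jar',340,152,.11),('tub',393,147,.06)): print(n,plane(P,E,u,v,z))
E
```

```text
63 174.0
156.0 (375, 231, 15, 15)
7 193.0
179.5 (248, 228, 16, 16)
(381.9775641025641, 238.33760683760684) (255.51067780872796, 235.49489322191272)
knob tri [ 0.50284726 -0.12825481  0.15477155] [np.float64(0.0019632075353946863), np.float64(0.001963207535394587)] exp z 0.158 [ 0.50088394 -0.12748625  0.163     ] [ 0.50588036 -0.13063303  0.158     ]
mug [0.7489768  0.07610173 0.1       ]
jar [ 0.7296002  -0.03762041  0.11      ]
tub [ 0.75269968 -0.18824061  0.06      ]
```

View pics/c.png

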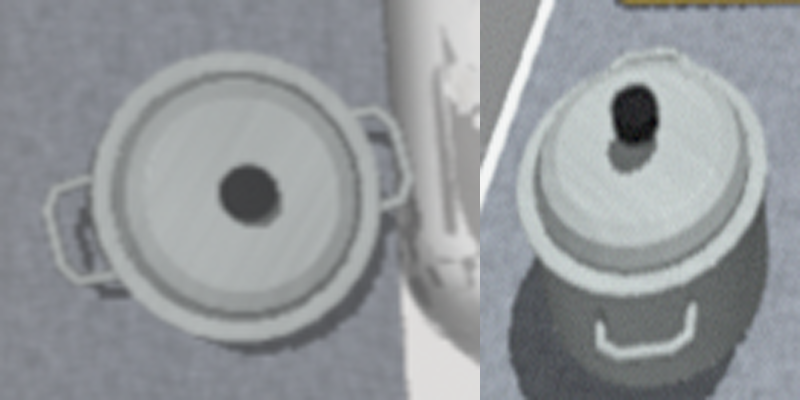

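Board centre comes out at (0.519, 0.212) with both views agreeing to 5 mm and the sizes matching. The knob is at (0.503, -0.128, 0.155), against an expected z of 0.158. Pot yaw is about +12.7°.

```bash
cat >> h.py <<'E'
def shift(X):
    """cm along the tool axes from present pose to world TCP X"""
    o=robot.get_obs();M=R.from_quat(o['tool_rot']).as_matrix()
    return (M.T@(np.asarray(X)-o['position'])*100).round(2)
def az():
    M=R.from_quat(robot.get_obs()['tool_rot']).as_matrix();return np.degrees(np.arctan2(M[1,0],M[0,0]))
E
python3 - <<'E'
from h import *
print(shift([.503,-.128,.25]),az())
E
```

```text
[-38.29  -0.24  45.93] -76.54712299243346
```

>>> carry_out([
  [1, -1.2, 0, 1.4, 0, -0.05, 0],
  [1, -3.6, 0, 4.3, 0, -0.15, 0],
  [1, -6.2, 0, 7.4, 0, -0.25, 0],
  [1, -8.8, 0, 10.5, 0, -0.36, 0],
  [1, -11.4, 0, 13.7, 0, -0.46, 0],
  [1, -14, 0, 16.8, 0, -0.57, 0],
  [1, -16.6, 0, 20, 0, -0.68, 0],
  [1, -19.2, 0, 23, 0, -0.78, 0],
  [1, -21.8, 0, 26.2, 0, -0.89, 0],
  [1, -24.4, 0, 29.3, 0, -1, 0],
  [1, -27, 0, 32.4, 0, -1.1, 0],
  [1, -29.6, 0, 35.5, 0, -1.2, 0],
  [1, -32.2, 0, 38.6, 0, -1.31, 0],
  [1, -34.8, 0, 41.7, 0, -1.42, 0],
  [1, -37, 0, 44.4, 0, -1.51, 0],
  [1, -38.1, 0, 45.7, 0, -1.55, 0],
  [1, -38.3, -0.2, 45.9, 0, -1.56, 0],
  [1, -38.3, -0.2, 45.9, 0, -1.56, 0],
  [1, -38.3, -0.2, 45.9, 0, -1.56, 0],
  [1, -38.3, -0.2, 45.9, 0, -1.56, 0],
], force=15)

```text
time: 2.1
position: [0.5021, -0.1295, 0.2495]
tool_rot: [0.703, 0.078, -0.078, -0.703]
ft_force: [0.5, -0.1, -0.2]
grip_width: 0.0871
```

```bash
python3 - <<'E'
from h import *
o=robot.get_obs();print(o['position'],o['q'].round(3),o['ft_force'],o['time'],az(),shift([.503,-.128,.167]))
i=robot.camera('wrist');cv2.imwrite('pics/w1.png',i[...,::-1])
P=robot.camera_params('wrist');E=toolE(o,P)
print('knob expected px',proj(P,E,[.503,-.128,.158]))
E
```

```text
[ 0.50212036 -0.12953267  0.24952182] [-0.468  0.382  1.695 -0.     1.065 -0.69 ] [ 0.45340471 -0.08733653 -0.22791169] 2.1 12.715030314899732 [0.12 8.25 0.13]
knob expected px (np.float64(320.94900049265254), np.float64(211.7294947735945))
```

View pics/w1.png

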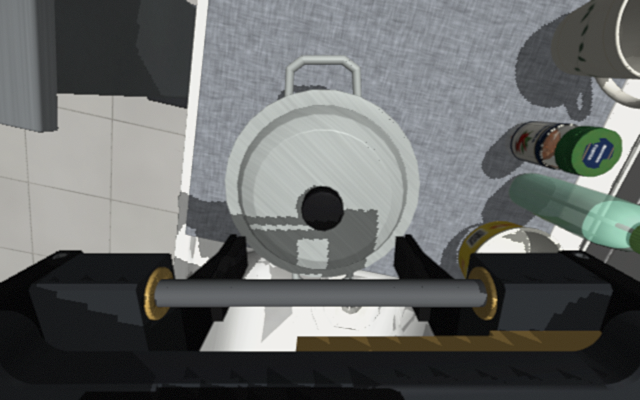

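Knob is at (322,208) against a predicted (321,212), a 2–3 mm difference. The pot handle (323,75) is square to the jaws. I descend and close.

>>> carry_out([
  [1, 0.1, 1, 0.2, 0, 0, 0],
  [1, 0.1, 2.5, 0.2, 0, 0, 0],
  [1, 0.1, 4, 0.2, 0, 0, 0],
  [1, 0.1, 5.5, 0.2, 0, 0, 0],
  [1, 0.1, 7, 0.2, 0, 0, 0],
  [1, 0.1, 8, 0.2, 0, 0, 0],
  [1, 0.1, 8.3, 0.2, 0, 0, 0],
  [1, 0.1, 8.3, 0.2, 0, 0, 0],
  [0.2, 0.1, 8.3, 0.2, 0, 0, 0],
  [0.2, 0.1, 8.3, 0.2, 0, 0, 0],
  [0.2, 0.1, 8.3, 0.2, 0, 0, 0],
  [0.2, 0.1, 8.3, 0.2, 0, 0, 0],
  [0.2, 0.1, 8.3, 0.2, 0, 0, 0],
  [0.2, 0.1, 8.3, 0.2, 0, 0, 0],
  [0.2, 0.1, 8.3, 0.2, 0, 0, 0],
  [0.2, 0.1, 8.3, 0.2, 0, 0, 0],
], force=25)

```text
time: 3.75
position: [0.5032, -0.1263, 0.1665]
tool_rot: [-0.703, -0.079, 0.079, 0.703]
ft_force: [0.6, -0.0, -0.3]
grip_width: 0.0332
```

>>> carry_out([
  [0.2, 0, -0.3, 0, 0, 0, 0],
  [0.2, 0, -1, 0, 0, 0, 0],
  [0.2, 0, -2, 0, 0, 0, 0],
  [0.2, 0, -3.2, 0, 0, 0, 0],
  [0.2, 0, -4.5, 0, 0, 0, 0],
  [0.2, 0, -5.5, 0, 0, 0, 0],
  [0.2, 0, -6.2, 0, 0, 0, 0],
  [0.2, 0, -6.5, 0, 0, 0, 0],
  [0.2, 0, -6.5, 0, 0, 0, 0],
])

```text
time: 4.65
position: [0.5034, -0.1264, 0.232]
tool_rot: [0.703, 0.079, -0.079, -0.703]
ft_force: [-0.4, 0.0, -1.2]
grip_width: 0.0334
```

```bash
python3 - <<'E'
from h import *
o=robot.get_obs();print(o['position'],o['ft_force'],o['moment'],o['grip_width'],o['time'],az(),shift([.519,.212,.232]))
for n in('wrist','scene'):
  i=robot.camera(n);cv2.imwrite(f'pics/{n}2.png',i[...,::-1])
a=[cv2.imread(f'pics/{n}2.png') for n in('wrist','scene')]
cv2.imwrite('pics/c2.png',np.hstack([cv2.resize(x,(400,250)) for x in a]))
E
```

```text
[ 0.50340133 -0.1264148   0.23203095] [-0.39337779  0.02664701 -1.15200235] [ 0.00284623 -0.11238416 -0.03524861] 0.03338141039853101 4.65 12.834208745403656 [ 9.040e+00 -1.000e-02  3.265e+01]
```

View pics/c2.png

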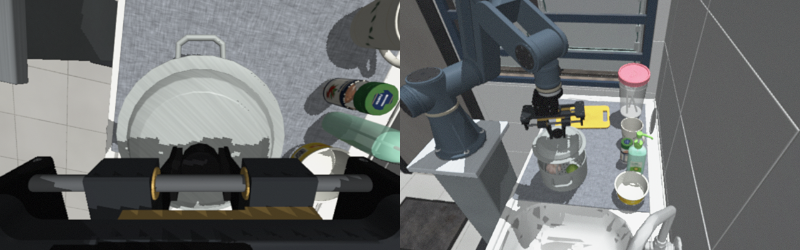

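>>> carry_out([
  [0.2, 0.2, 0, 0.8, 0, 0, 0],
  [0.2, 0.7, 0, 2.5, 0, 0, 0],
  [0.2, 1.4, 0, 5, 0, 0, 0],
  [0.2, 2.2, 0, 8, 0, 0, 0],
  [0.2, 3, 0, 11, 0, 0, 0],
  [0.2, 3.9, 0, 14, 0, 0, 0],
  [0.2, 4.7, 0, 17, 0, 0, 0],
  [0.2, 5.5, 0, 20, 0, 0, 0],
  [0.2, 6.4, 0, 23, 0, 0, 0],
  [0.2, 7.2, 0, 26, 0, 0, 0],
  [0.2, 8, 0, 29, 0, 0, 0],
  [0.2, 8.6, 0, 31.2, 0, 0, 0],
  [0.2, 8.9, 0, 32.3, 0, 0, 0],
  [0.2, 9, 0, 32.6, 0, 0, 0],
  [0.2, 9, 0, 32.6, 0, 0, 0],
])

```text
time: 6.25
position: [0.5183, 0.2113, 0.2312]
tool_rot: [0.703, 0.079, -0.08, -0.702]
ft_force: [-0.4, 0.6, -1.3]
grip_width: 0.0337
```

```bash
python3 - <<'E'
from h import *
o=robot.get_obs();print(o['position'],o['ft_force'],o['moment'],o['grip_width'],o['time'],az())
for n in('top','scene'):
  i=robot.camera(n);cv2.imwrite(f'pics/{n}3.png',i[...,::-1])
a=[cv2.imread(f'pics/{n}3.png') for n in('top','scene')]
cv2.imwrite('pics/c3.png',np.hstack([cv2.resize(a[0][130:330,160:440],(420,300)),cv2.resize(a[1][80:330,180:480],(360,300))]))
E
```

```text
[0.51829705 0.21133371 0.23118999] [-0.39334254  0.63093025 -1.25157911] [-0.029664   -0.11030673  0.01198532] 0.033665669858060944 6.25 12.868197159103238
```

View pics/c3.png

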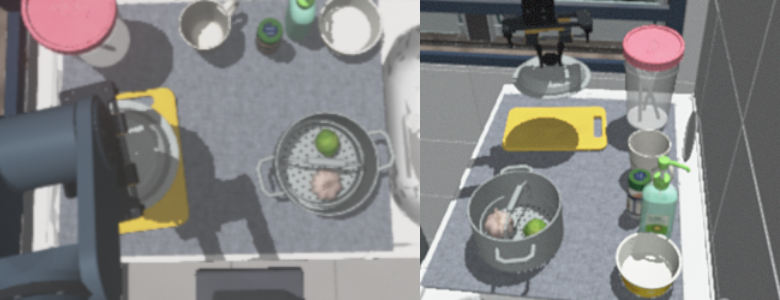

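Lid hangs level over the board. The basket bar is visible and lies nearly along y, with the lime on +x and the garlic on -x. I lower the lid.

>>> carry_out([
  [0.2, 0, 0.8, 0, 0, 0, 0],
  [0.2, 0, 2.2, 0, 0, 0, 0],
  [0.2, 0, 4, 0, 0, 0, 0],
  [0.2, 0, 6, 0, 0, 0, 0],
  [0.2, 0, 8, 0, 0, 0, 0],
  [0.2, 0, 10, 0, 0, 0, 0],
  [0.2, 0, 11.8, 0, 0, 0, 0],
  [0.2, 0, 13, 0, 0, 0, 0],
  [0.2, 0, 14, 0, 0, 0, 0],
  [0.2, 0, 14.5, 0, 0, 0, 0],
  [0.2, 0, 14.7, 0, 0, 0, 0],
  [0.2, 0, 14.8, 0, 0, 0, 0],
  [0.2, 0, 14.8, 0, 0, 0, 0],
])

```text
time: 7.65
position: [0.519, 0.2116, 0.084]
tool_rot: [-0.703, -0.079, 0.079, 0.703]
ft_force: [-0.5, 0.3, -2.5]
grip_width: 0.0332
```

>>> carry_out([
  [0.2, 0, 0.1, 0, 0, 0, 0],
  [0.2, 0, 0.1, 0, 0, 0, 0],
  [0.2, 0, 0.1, 0, 0, 0, 0],
])

```text
time: 7.95
position: [0.5187, 0.2115, 0.0828]
tool_rot: [-0.703, -0.079, 0.079, 0.703]
ft_force: [0.4, 0.1, -1.7]
grip_width: 0.0334
```

>>> carry_out([
  [0.2, 0, 0.1, 0, 0, 0, 0],
  [0.2, 0, 0.1, 0, 0, 0, 0],
  [0.2, 0, 0.15, 0, 0, 0, 0],
  [0.2, 0, 0.15, 0, 0, 0, 0],
])

```text
time: 8.35
position: [0.5188, 0.2115, 0.082]
tool_rot: [-0.703, -0.079, 0.079, 0.703]
ft_force: [-2.3, -0.4, 5.7]
grip_width: 0.0332
```

Contact felt (+5.7 N at z = 0.082, expected 0.0815). I release and retreat.

>>> carry_out([
  [0.6, 0, 0, 0, 0, 0, 0],
  [0.8, 0, 0, 0, 0, 0, 0],
  [1, 0, 0, 0, 0, 0, 0],
  [1, 0, 0, 0, 0, 0, 0],
  [1, 0, 0, 0, 0, 0, 0],
  [1, 0, -1, 0, 0, 0, 0],
  [1, 0, -3, 0, 0, 0, 0],
  [1, 0, -6, 0, 0, 0, 0],
  [1, 0, -10, 0, 0, 0, 0],
  [1, 0, -14, 0, 0, 0, 0],
  [1, 0, -16, 0, 0, 0, 0],
  [1, 0, -16.8, 0, 0, 0, 0],
  [1, 0, -17, 0, 0, 0, 0],
])

```text
time: 9.65
position: [0.5187, 0.2115, 0.2522]
tool_rot: [-0.703, -0.08, 0.078, 0.703]
ft_force: [-0.7, 0.1, -0.2]
grip_width: 0.0873
```

```bash
python3 - <<'E'
from h import *
o=robot.get_obs();print(o['position'],o['ft_force'],o['grip_width'],o['time'],az())
ims={}
for n in('top','scene'):
  i=robot.camera(n)[...,::-1].copy();cv2.imwrite(f'pics/{n}4.png',i);ims[n]=i
cv2.imwrite('pics/c4.png',np.hstack([cv2.resize(ims['top'][190:290,320:440],(480,400),interpolation=2),cv2.resize(ims['scene'][205:310,205:310],(320,400),interpolation=2)]))
cv2.imwrite('pics/c4b.png',cv2.resize(ims['scene'][120:260,200:400],(800,560)))
E
```

```text
[0.51874302 0.21153863 0.2521875 ] [-0.72379653  0.12349212 -0.24232965] 0.08733108010624509 9.65 12.839631238270396
```

View pics/c4.png

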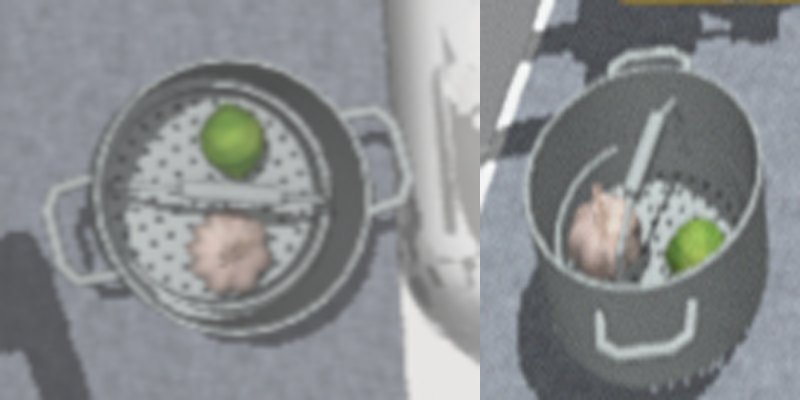

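View pics/c4b.png

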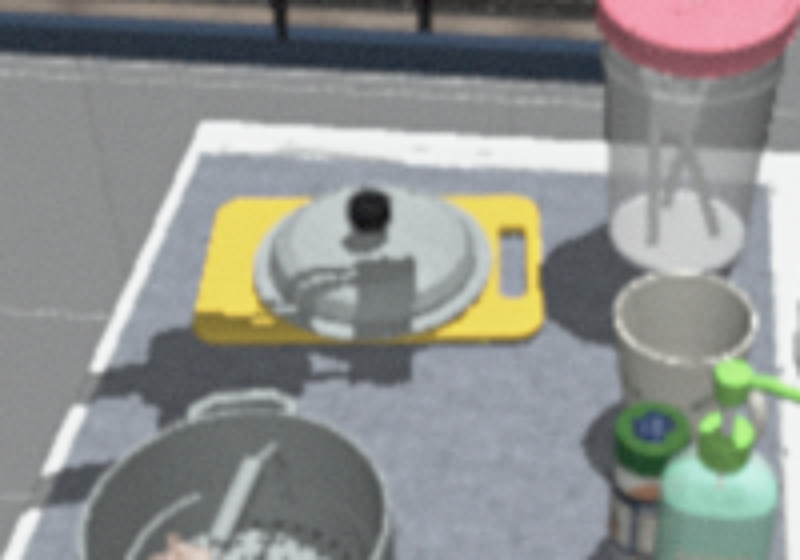

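Lid lies flat, knob up, mid-board. The bar is at about (381,238) in the top view, yaw near -2° relative to world y. I go above it and look closer with the wrist camera.

```bash
python3 - <<'E'
from h import *
P=robot.camera_params('top');E=P['extrinsics']
f=lambda x,y:(320+x/4,190+y/4)
c=plane(P,E,*f(245,191),.123);print(c)
a=plane(P,E,*f(185,189),.123);b=plane(P,E,*f(306,194),.123);print(a,b,np.linalg.norm(a-b),np.degrees(np.arctan2(-(a-b)[0],(a-b)[1])))
print(shift([c[0],c[1],.25]),az())
E
```

```text
[ 0.50290889 -0.13262343  0.123     ]
[ 0.50500107 -0.0951808   0.123     ] [ 0.50018613 -0.17058617  0.123     ] 0.0755589405863223 -3.653605138789034
[ -9.11   0.05 -33.2 ] 12.834712079221985
```

>>> carry_out([
  [1, -0.3, 0, -1, 0, 0.01, 0],
  [1, -0.9, 0, -3.2, 0, 0.03, 0],
  [1, -1.8, 0, -6.5, 0, 0.06, 0],
  [1, -2.7, 0, -10, 0, 0.09, 0],
  [1, -3.7, 0, -13.5, 0, 0.12, 0],
  [1, -4.7, 0, -17, 0, 0.15, 0],
  [1, -5.6, 0, -20.5, 0, 0.18, 0],
  [1, -6.6, 0, -24, 0, 0.21, 0],
  [1, -7.5, 0, -27.5, 0, 0.23, 0],
  [1, -8.3, 0, -30.3, 0, 0.25, 0],
  [1, -8.8, 0, -32.2, 0, 0.27, 0],
  [1, -9.1, 0, -33, 0, 0.28, 0],
  [1, -9.1, 0, -33.2, 0, 0.28, 0],
  [1, -9.1, 0, -33.2, 0, 0.28, 0],
  [1, -9.1, 0, -33.2, 0, 0.28, 0],
])

```text
time: 11.25
position: [0.5033, -0.1314, 0.2507]
tool_rot: [-0.707, 0.02, -0.019, 0.707]
ft_force: [1.4, 0.6, -0.0]
grip_width: 0.087
```

```bash
python3 - <<'E'
from h import *
o=robot.get_obs();print(o['position'],o['ft_force'],o['time'],az())
i=robot.camera('wrist');cv2.imwrite('pics/w5.png',i[...,::-1])
P=robot.camera_params('wrist');E=toolE(o,P)
print('bar expected px',proj(P,E,[.503,-.1326,.123]))
E
```

```text
[ 0.50334696 -0.13137484  0.25073877] [ 1.3753284   0.59293957 -0.02944429] 11.25 -3.138198466574325
bar expected px (np.float64(319.4095747210677), np.float64(201.1364247967441))
```

View pics/w5.png

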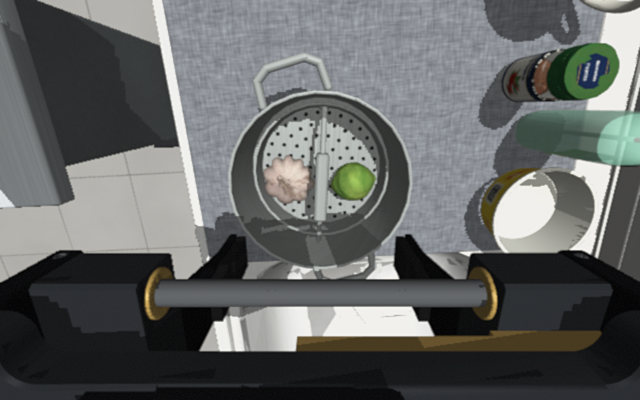

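```bash
python3 - <<'E'
import cv2
i=cv2.imread('pics/w5.png')[90:260,240:410];cv2.imwrite('pics/c5.png',cv2.resize(i,None,fx=3.5,fy=3.5,interpolation=2))
E
```

```text
(no output)
```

View pics/c5.png

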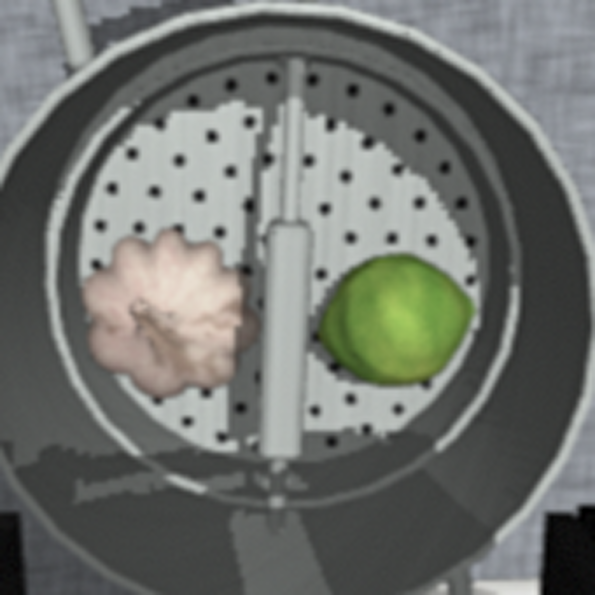

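```bash
python3 - <<'E'
from h import *
P=robot.camera_params('wrist');o=robot.get_obs();E=toolE(o,P)
f=lambda x,y:(240+x/3.5,90+y/3.5)
a=plane(P,E,*f(289,224),.123);b=plane(P,E,*f(281,457),.123);c=(a+b)/2
print(a,b,c,np.linalg.norm(a-b),'yaw',np.degrees(np.arctan2(-(a-b)[0],(a-b)[1])),az())
print(shift([c[0],c[1],.122]))
for k in((266,),(307,)):print(plane(P,E,*f(k[0],340),.123))
E
```

```text
[ 0.50823461 -0.08986169  0.123     ] [ 0.5029136  -0.15160882  0.123     ] [ 0.5055741  -0.12073526  0.123     ] 0.0619759778057698 yaw -4.925246352299169 -3.126649148354656
[ 0.16 12.89  1.06]
[ 0.50080578 -0.1192911   0.123     ]
[ 0.51130548 -0.11985602  0.123     ]
```

```bash
python3 - <<'E'
from h import *
P=robot.camera_params('wrist');o=robot.get_obs();E=toolE(o,P)
f=lambda x,y:(240+x/3.5,90+y/3.5)
for q in((293,53),(278,507),(46,270),(518,290)):print('w',plane(P,E,*f(*q),.055))
P=robot.camera_params('top');E=P['extrinsics']
g=lambda x,y:(320+x/4,190+y/4)
for q in((108,192),(330,200),(220,85),(220,312)):print('t',plane(P,E,*g(*q),.055))
E
```

```text
w [ 0.51194324 -0.04975021  0.055     ]
w [ 0.4994318  -0.19635639  0.055     ]
w [ 0.43063853 -0.11099606  0.055     ]
w [ 0.57973676 -0.1254855   0.055     ]
t [ 0.50532396 -0.0521718   0.055     ]
t [ 0.49663306 -0.20077238  0.055     ]
t [ 0.57574483 -0.13080433  0.055     ]
t [ 0.42451905 -0.12366004  0.055     ]
```

Two independent centres agree: bar (0.5056, -0.1207) and basket rim (0.5055, -0.123), diameters and lengths correct. Yaw is -4.9°, so I turn 0.03 rad, descend and grip.

>>> carry_out([
  [1, 0.1, 1, 0.5, 0, 0.03, 0],
  [1, 0.1, 3, 0.9, 0, 0.03, 0],
  [1, 0.1, 5, 0.9, 0, 0.03, 0],
  [1, 0.1, 7, 0.9, 0, 0.03, 0],
  [1, 0.1, 9, 0.9, 0, 0.03, 0],
  [1, 0.1, 11, 0.9, 0, 0.03, 0],
  [1, 0.1, 12.2, 0.9, 0, 0.03, 0],
  [1, 0.1, 12.8, 0.9, 0, 0.03, 0],
  [1, 0.1, 12.8, 0.9, 0, 0.03, 0],
  [1, 0.1, 12.8, 0.9, 0, 0.03, 0],
])

```text
time: 12.3
position: [0.5056, -0.1235, 0.1236]
tool_rot: [0.707, -0.03, 0.031, -0.706]
ft_force: [-0.5, -0.1, 0.3]
grip_width: 0.0867
```

```bash
python3 - <<'E'
from h import *
o=robot.get_obs();print(o['position'],o['ft_force'],o['time'],az())
i=robot.camera('wrist');cv2.imwrite('pics/w6.png',i[...,::-1])
E
```

```text
[ 0.50563593 -0.12354742  0.12360088] [-0.48250305 -0.07286623  0.34785484] 12.3 -4.908744145624766
```

View pics/w6.png

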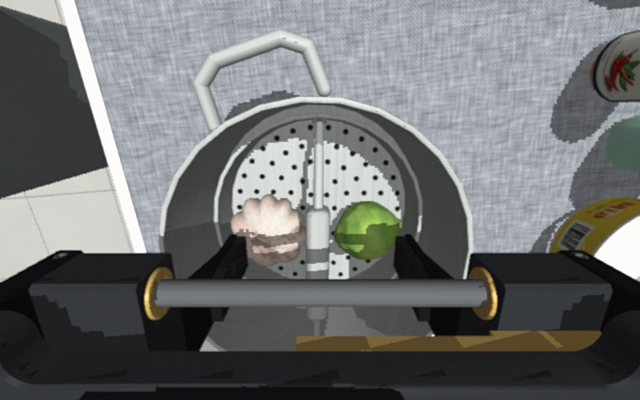

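The bar (318, 208–300) is centred between the jaws and aligned, with the fingertips clear of the garlic, lime and rim. Closing.

>>> carry_out([
  [0.5, 0, 0, 0, 0, 0, 0],
  [0.3, 0, 0, 0, 0, 0, 0],
  [0, 0, 0, 0, 0, 0, 0],
  [0, 0, 0, 0, 0, 0, 0],
  [0, 0, 0, 0, 0, 0, 0],
  [0, 0, 0, 0, 0, 0, 0],
  [0, 0, 0, 0, 0, 0, 0],
  [0, 0, 0, 0, 0, 0, 0],
  [0, 0, 0, 0, 0, 0, 0],
  [0, 0, 0, 0, 0, 0, 0],
], force=40)

```text
time: 13.35
position: [0.5051, -0.1235, 0.123]
tool_rot: [-0.706, 0.03, -0.03, 0.706]
ft_force: [0.6, 0.7, -0.3]
grip_width: 0.0147
```

>>> carry_out([
  [0, 0, 0, 0, 0, 0, 0],
  [0, 0, 0, 0, 0, 0, 0],
  [0, 0, 0, 0, 0, 0, 0],
])

```text
time: 13.65
position: [0.5047, -0.1234, 0.1229]
tool_rot: [-0.706, 0.031, -0.03, 0.707]
ft_force: [-0.7, 0.3, 0.3]
grip_width: 0.0117
```

```bash
python3 - <<'E'
from h import *
o=robot.get_obs();print(o['position'],o['ft_force'],o['moment'],o['grip_width'],o['time'],az())
ims=[]
for n in('wrist','scene'):
  i=robot.camera(n)[...,::-1].copy();ims.append(i);cv2.imwrite(f'pics/{n}7.png',i)
cv2.imwrite('pics/c7.png',np.hstack([cv2.resize(ims[0][150:330,210:430],(440,360)),cv2.resize(ims[1][195:315,200:320],(360,360),interpolation=2)]))
E
```

```text
[ 0.50465901 -0.12335776  0.12290564] [-0.69441127  0.27929703  0.29174488] [-0.02169108  0.08376511  0.0214125 ] 0.011739612483882462 13.65 -4.922502375775234
```

View pics/c7.png

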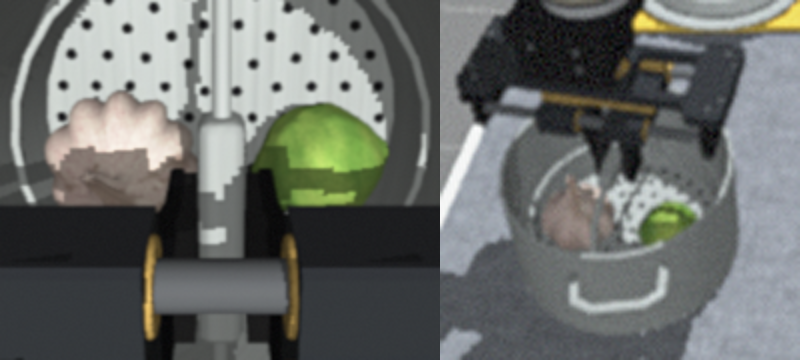

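Grip is firm at 11.7 mm (bar is 12). A small slow lift first.

>>> carry_out([
  [0, 0, -0.1, 0, 0, 0, 0],
  [0, 0, -0.3, 0, 0, 0, 0],
  [0, 0, -0.6, 0, 0, 0, 0],
  [0, 0, -1, 0, 0, 0, 0],
  [0, 0, -1.4, 0, 0, 0, 0],
  [0, 0, -1.8, 0, 0, 0, 0],
  [0, 0, -2, 0, 0, 0, 0],
  [0, 0, -2, 0, 0, 0, 0],
])

```text
time: 14.55
position: [0.5054, -0.1236, 0.1435]
tool_rot: [0.707, -0.03, 0.031, -0.706]
ft_force: [-0.7, -0.3, -3.1]
grip_width: 0.0119
```

```bash
python3 - <<'E'
from h import *
o=robot.get_obs();print(o['position'],o['ft_force'],o['moment'],o['grip_width'],o['time'],az())
ims=[]
for n in('wrist','scene'):
  i=robot.camera(n)[...,::-1].copy();ims.append(i)
cv2.imwrite('pics/c8.png',np.hstack([cv2.resize(ims[0][60:330,160:480],(440,371)),cv2.resize(ims[1][195:315,200:320],(360,371),interpolation=2)]))
E
```

```text
[ 0.50538052 -0.12361191  0.14352134] [-0.67514608 -0.25163665 -3.06591446] [-0.03627258 -0.09575395 -0.00323775] 0.011943347013041538 14.55 -4.924902407392907
```

View pics/c8.png

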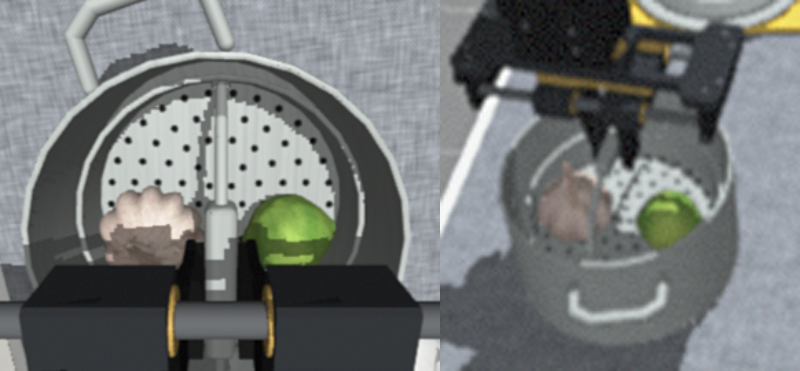

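Basket rises level and is free of the wall, with ~3 N on the wrist. Continuing straight up.

>>> carry_out([
  [0, 0, -0.3, 0, 0, 0, 0],
  [0, 0, -1, 0, 0, 0, 0],
  [0, 0, -1.8, 0, 0, 0, 0],
  [0, 0, -2.7, 0, 0, 0, 0],
  [0, 0, -3.6, 0, 0, 0, 0],
  [0, 0, -4.5, 0, 0, 0, 0],
  [0, 0, -5.4, 0, 0, 0, 0],
  [0, 0, -6.3, 0, 0, 0, 0],
  [0, 0, -7.2, 0, 0, 0, 0],
  [0, 0, -8.1, 0, 0, 0, 0],
  [0, 0, -9, 0, 0, 0, 0],
  [0, 0, -9.9, 0, 0, 0, 0],
  [0, 0, -10.8, 0, 0, 0, 0],
  [0, 0, -11.6, 0, 0, 0, 0],
  [0, 0, -12.2, 0, 0, 0, 0],
  [0, 0, -12.5, 0, 0, 0, 0],
  [0, 0, -12.5, 0, 0, 0, 0],
  [0, 0, -12.5, 0, 0, 0, 0],
  [0, 0, -12.5, 0, 0, 0, 0],
  [0, 0, -12.5, 0, 0, 0, 0],
])

```text
time: 16.65
position: [0.5049, -0.1235, 0.2676]
tool_rot: [-0.706, 0.031, -0.03, 0.707]
ft_force: [-0.3, 0.0, -2.9]
grip_width: 0.0113
```

```bash
python3 - <<'E'
from h import *
o=robot.get_obs();print(o['position'],o['ft_force'],o['moment'],o['grip_width'],o['time'],az())
ims={}
for n in('wrist','scene','top'):
  ims[n]=robot.camera(n)[...,::-1].copy();cv2.imwrite(f'pics/{n}9.png',ims[n])
cv2.imwrite('pics/c9.png',np.hstack([cv2.resize(ims['wrist'][60:330,160:480],(330,280)),cv2.resize(ims['scene'][150:320,200:400],(470,400))[:280] if 0 else cv2.resize(ims['scene'][130:310,190:400],(470,280))]))
cv2.imwrite('pics/c9b.png',cv2.resize(ims['top'][100:320,160:460],(800,586)))
E
```

```text
[ 0.50492206 -0.12345025  0.26764566] [-0.30162365  0.02601884 -2.89746181] [ 0.03510505 -0.12758356  0.00848948] 0.011261258085086752 16.65 -4.930575985802212
```

View pics/c9.png

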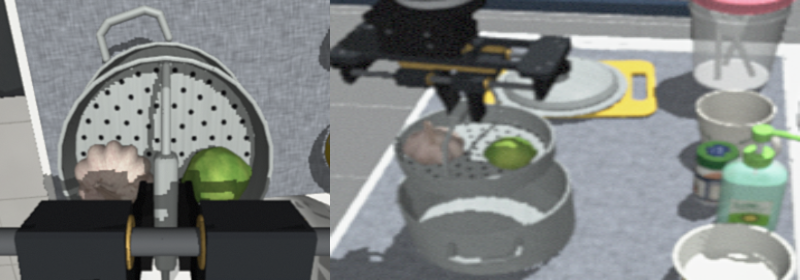

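View pics/c9b.png

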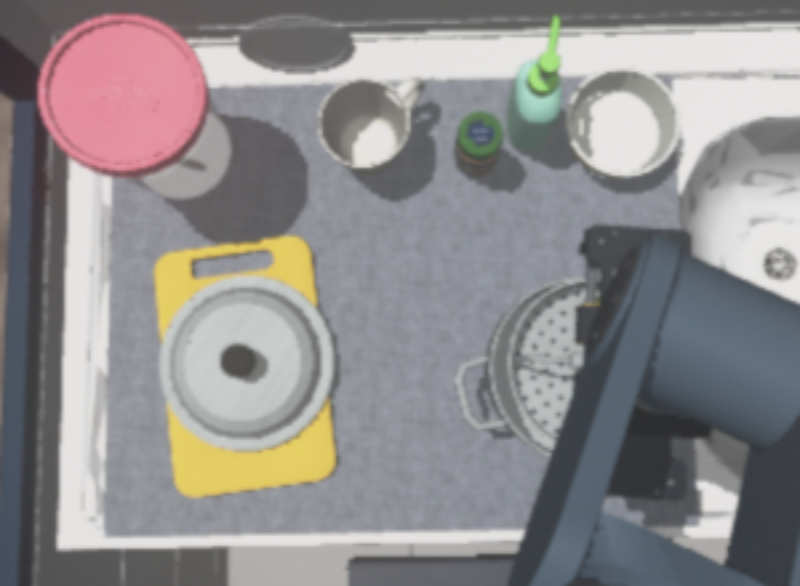

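```bash
python3 - <<'E'
from h import *
S=robot.camera_params('scene');P=robot.camera_params('top')
for z in(.17,.20):print('rim ctr at z',z,proj(S,S['extrinsics'],[.505,-.122,z]))
print('pot rim',proj(S,S['extrinsics'],[.503,-.128,.108]))
k=(160+240*.375,100+362*.375);print('knob',plane(P,P['extrinsics'],*k,.077))
o=robot.get_obs();print(o['position'],o['ft_force'],o['joint_velocities'].round(3),o['time'])
E
```

```text
rim ctr at z 0.17 (np.float64(255.38654517405763), np.float64(228.72470986277622))
rim ctr at z 0.2 (np.float64(253.59180782036032), np.float64(218.75649515159526))
pot rim (np.float64(257.3370881891832), np.float64(249.81862035432263))
knob [0.51668394 0.20592023 0.077     ]
[ 0.50503102 -0.12346317  0.26782687] [ 0.4810705  -0.09945274 -2.48831427] [-0.    -0.001 -0.001  0.     0.001  0.   ] 16.8
```

Basket rim centre is at row 220 against a predicted 218.8 for z = 0.20, so it is up with its feet about 5 cm above the rim. The lid is mid-board and the bystanders have not moved. Handing in.

```bash
python3 -c "
from rig import robot
print(robot.hand_in())"
```

```text
the job is handed in; nothing more can be done
None
```

The job is done and handed in at about 17 s of the 61 s; the hand-in reports no verdict.

- **Lid:** I took it off by its knob, set it down until I felt contact, and let go. In the last views it lies flat, knob up, on the board. Its knob measured (0.517, 0.206), about 6 mm from the board's centre.
- **Basket:** I gripped the bar at its middle (11.3 to 11.9 mm opening for the 12 mm bar) and lifted it about 145 mm straight up. It hangs level and still over the pot, feet about 5 cm above the rim. The garlic and lime are still in it and clear of the fingers.
- **Pot, mug, jar and tub:** They look unmoved in the last pictures. I checked them by eye only.

Some readings disagreed slightly:
- **Camera estimates:** Top and scene cameras differed by about 5 mm on the knob and the board. A first top-view reading of the bar was about 12 mm off along its length, so I used the wrist view.
- **Load:** The wrist read about 2.5 to 3 N with the basket held, roughly what it should weigh at the light end of the given range.

No check failed.

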